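Pass an opened power bank through the swelling gauge

TASK

Check the opened power bank for swelling: push it, flat on the bench, through the narrow gap between the two fixed steel gauge blocks and on until its front end rests squarely against the stop bar beyond. Only push it with the fingers, never pick it up or let it leave the bench, and leave the standing spare cell, the screw cup and the screwdriver where they are. Let go and move clear when it is there.

Things in the scene. Friction and masses are not known exactly. Their poses are not given: they have to be found in the camera images.
- power_bank: Opened power bank lying flat and loose on the entry side of the gauge, askew: a white tray 120 mm long (its x), 66 mm wide (y), 18 mm high, straight upright walls, square corners, holding two blue cells (2 mm above the walls), a green circuit board and a grey block, all fixed in it. 0.2 to 0.45 kg. Origin: centre of its underside. +x points to its front end, away from the grey block.
- bank_front (a point): Centre of the bank's front end face, 60 mm ahead of its origin and 9 mm above its underside.
- bank_back (a point): Centre of the bank's back end face (the upright wall to push on), 60 mm behind its origin and 9 mm above its underside.
- gauge: The gauge, fixed to the bench: two steel blocks and a stop bar. Origin: on the bench, mid-gap. +x is the way the bank passes, y runs from block to block. The gap is 71 mm wide (inner faces at y = +/-35.5 mm), 5 mm wider than the bank. The bench is bare and level in the gap and before and behind it. The stop bar's near face is at x = +170 mm.
- block_left (a point): Top centre of the gauge block on the gauge's +y side: bare steel, 44 mm long in the gauge's x (-22 to +22 mm) with round ends of 12 mm radius, 24 mm wide, 30 mm high. A foot plate 5 mm high reaches outwards from it to y = 85 mm.
- block_right (a point): The same for the block on the gauge's -y side; its foot plate reaches to y = -85 mm.
- stop_face (a point): Middle of the near face of the aluminium stop bar (110 mm long across the path, 16 mm wide, 16 mm high), 170 mm from the gauge's origin along its +x, 8 mm above the bench. The bank's front end is to rest against it; the bank's back end is then 28 mm beyond the blocks.
- spare_cell: Bystander: a blue battery cell standing upright, 21 mm in diameter, 70 mm high, light and easily toppled. Origin: centre of its underside.
- screw_cup: Bystander: small open steel bowl, 64 mm across, 35 mm high. Origin: centre of its underside.
- screwdriver: Bystander: screwdriver 160 mm long lying on the bench along its own x axis. Origin: underside, about the middle.
Mind the look-alikes: they are no part of the job. Of the things that look like the power_bank, take the one that is nearest to the robot's base at the start.

How it is judged:
By the outcome, as a careful person would: the job done as asked, in the order asked, and still so for the second after the job is handed in, with the robot touching nothing.
It also fails if it takes over 72 s, if anything falls off the work surface, if the arm or the gripper's body presses on something with over 40 N, if the wrist force passes 120 N, or if a joint passes its speed limit or range.

ROBOT

A 6-joint arm with a two-finger parallel gripper is mounted at the origin on the work surface. World frame = base frame: x ahead of the robot, y to its left, z up, the work surface at z = 0. Lengths are in m, angles in rad, forces in N, time in s.
With the tool pointing down it reaches from about 0.325 to 0.9 m from the base axis. Payload 6.1 kg.
Tool frame: the origin (TCP) lies at the very end of the fingers, on their centre line; the grasp point (between the pads) lies 19 mm behind it (env.grasp_offset is the distance from the TCP to the grasp point, in m); y points along the fingers, x is the direction in which the jaws open and shut, and the axes are right-handed (so a half turn about y gives the same grasp; the last joint's range is limited). The gripper opens to 85 mm and grips with 20 to 120 N. Pads are 22 mm wide; open, the fingers measure 114 mm over their backs; the gripper's body (76 mm by 85 mm) begins 54 mm behind the grasp point. The pads swing forward as they close: fully open they stand 13 mm farther back than shut.
Start: joints at [-1.243, 0.22, 1.526, -0, 1.395, -0.126], TCP at [0.274, -0.562, 0.231] pointing down, gripper open.
Joint ranges: [-2.98, 2.98], [-0.91, 2.08], [0.09, 2.57], [-1.24, 4.39], [0.2, 2.65], [-2.68, 2.68]. Speed limits (rad/s): [2.57, 2.57, 3.01, 3.14, 3.14, 3.14].

INTERFACE

Orientations are given as a unit quaternion [x, y, z, w].
In Python, from rig import readout, vision, env gives the robot as it stands.
- The arm moves only by the shell command python3 -m inch 'ROWS' [FORCE]. ROWS is JSON, a list of rows, each a list of 3 entries, a list of its own where there are three numbers: the shift along the tool's x, y, z in mm, then the turn, a rotation vector about the tool's x, y, z in rad, then the closure in counts, from 0 (fully open) to 255 (shut). In form: [[[dx, dy, dz], [ax, ay, az], fingers], ...]. A call has 1 to 20 rows; each row shifts and turns the commanded pose from where the row before left it, along the tool's axes as they then stand; what a row does not reach is not made up. A row lasts 1/8 s, in which the tool goes at most 62.5 mm and 10.7 degrees, less where a joint would pass 70% of its speed; a pose out of reach is approached as far as the arm can. A call with a gripper value outside its range is refused whole. The fingers move at their own pace and stop on an object; FORCE is the grip in N (left out, the last holds). Time passes only in rows, so rows that do not move let the fingers close. It gives the time, the measured TCP pose, the force and the opening at its end, in the units of the state.
- readout.sense(): the state, without advancing time (a new reading comes with each control period).
- vision.get_image(name): name is "side" or "top" or "wrist"; returns a dict with "frame" (400x640x3 uint8, blue, green, red), "intrinsics" (3x3 intrinsics, pixels), "pose" (4x4, takes a point from camera to world coordinates). Camera axes: x right, y up, looking along -z (the intrinsics and any distortion apply to the point x, -y, -z); pixel columns grow to the right and rows downward; lengths in m; the calibration is good to about 2 mm. A picture is of the moment at which its call begins. There is no depth.
- env.hand_in(): hands the job in, once; it reports no verdict.
The state is a dict: "t": time; "joint_pos": joint angles; "joint_velocities": joint speeds; "joint_torque": joint torques, N m; "tool_pos": TCP position; "eef_rot": TCP orientation; "ft_force": force on the tool from outside, world axes, zero at the start; "ft_torque": the same for the moment, N m; "finger_gap": opening from 0.0 (shut) to 1.0 (fully open).
Only numpy, scipy, OpenCV 4.12 (cv2) and the standard library are available. Lean on these libraries where they do the work, as an engineer would, in place of code of your own. Each camera call takes 0.05 s, during which the arm holds its last target. There are 200 camera calls.

## Working session

There is one attempt and no reset: what is moved stays moved. The work goes in short steps, Python scripts to look and compute and a shell command to move; the robot and the scene stay as the last step left them, time stands still between calls to the robot, and variables do not carry over. Pictures are saved under pics/ and viewed, about 8 in all and at most 12, crops included, and the job is handed in when it is done.

```bash
mkdir -p pics; cat > h.py <<'E'
import numpy as np,cv2
from rig import readout,vision,env
def grab(n,f):
    d=vision.get_image(n); cv2.imwrite(f,d["frame"]); np.savez(f[:-4]+'.npz',K=d["intrinsics"],P=d["pose"]); return d
def ray(f,uv,z):
    d=np.load(f[:-4]+'.npz');K,P=d['K'],d['P']
    out=[]
    for u,v in np.atleast_2d(uv):
        q=np.linalg.inv(K)@[u,v,1]; w=P[:3,:3]@[q[0],-q[1],-q[2]]; o=P[:3,3]
        out.append(o+w*(z-o[2])/w[2])
    return np.array(out)
E
python3 - <<'E'
from h import *
for n in("top","side"):
    d=grab(n,f"pics/{n}0.png"); print(n,d["pose"].round(3).tolist(),d["intrinsics"].round(1).tolist(),[k for k in d])
print(readout.sense())
E
```

```text
top [[0.02, 0.994, -0.111, 0.474], [-1.0, 0.018, -0.014, 0.139], [-0.012, 0.111, 0.994, 1.086], [0.0, 0.0, 0.0, 1.0]] [[424.8, 0.0, 321.6], [0.0, 424.8, 205.3], [0.0, 0.0, 1.0]] ['frame', 'intrinsics', 'pose']
side [[-0.962, 0.185, -0.2, 0.407], [-0.272, -0.662, 0.699, 0.736], [-0.003, 0.727, 0.687, 0.615], [0.0, 0.0, 0.0, 1.0]] [[401.1, 0.0, 323.2], [0.0, 401.1, 204.3], [0.0, 0.0, 1.0]] ['frame', 'intrinsics', 'pose']
{'t': 0.1, 'joint_pos': array([-1.24310408e+00,  2.21146657e-01,  1.52750914e+00, -1.20278977e-05,
        1.39468702e+00, -1.26106092e-01]), 'joint_velocities': array([-4.70331707e-04, -1.95895391e-03, -1.89179828e-03, -1.58858570e-03,
       -5.17160683e-05,  4.02978649e-04]), 'joint_torque': array([ 1.70454023e-03, -4.98241961e+01, -3.90547085e+01, -6.24332006e-05,
        5.67606548e-03, -2.83883014e-05]), 'tool_pos': array([ 0.27380169, -0.56122724,  0.23030242]), 'eef_rot': array([-0.59927506,  0.3751869 , -0.37422292,  0.60005116]), 'ft_force': array([0.71435226, 0.15487742, 0.22995613]), 'ft_torque': array([ 0.01658379, -0.00743977,  0.06544548]), 'finger_gap': 1.0001095060026741}
```

View pics/top0.png

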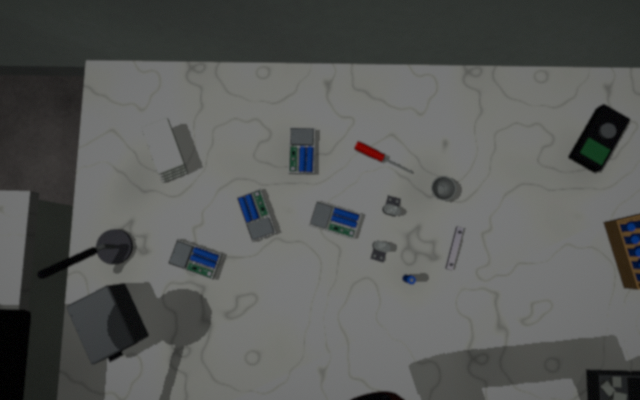

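View pics/side0.png

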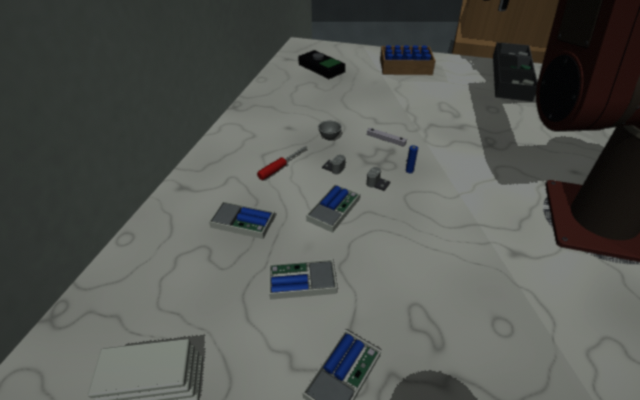

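The four similar banks show at (302,150), (258,215), (337,219) and (197,258). The one at (337,219) looks nearest the base, with its front (cells) to the right. The blocks are at about (394,206) and (382,248), and the stop bar is at (456,248). The cell is at (412,278), the cup at (446,188) and the screwdriver at (385,157).

```bash
python3 - <<'E'
from h import *
I=cv2.imread('pics/top0.png')
c=I[170:300,295:485]; c=cv2.resize(c,None,fx=4,fy=4,interpolation=cv2.INTER_CUBIC); c=cv2.convertScaleAbs(c,alpha=1.7)
cv2.imwrite('pics/c0.png',c)
f='pics/top0.png'
for p in[(302,150),(258,215),(337,219),(197,258)]:
    r=ray(f,p,.018)[0]; print(p,r.round(3),np.hypot(r[0],r[1]).round(3))
E
```

```text
(302, 150) [0.735 0.208 0.018] 0.764
(258, 215) [0.565 0.315 0.018] 0.647
(337, 219) [0.559 0.115 0.018] 0.571
(197, 258) [0.455 0.464 0.018] 0.65
```

View pics/c0.png

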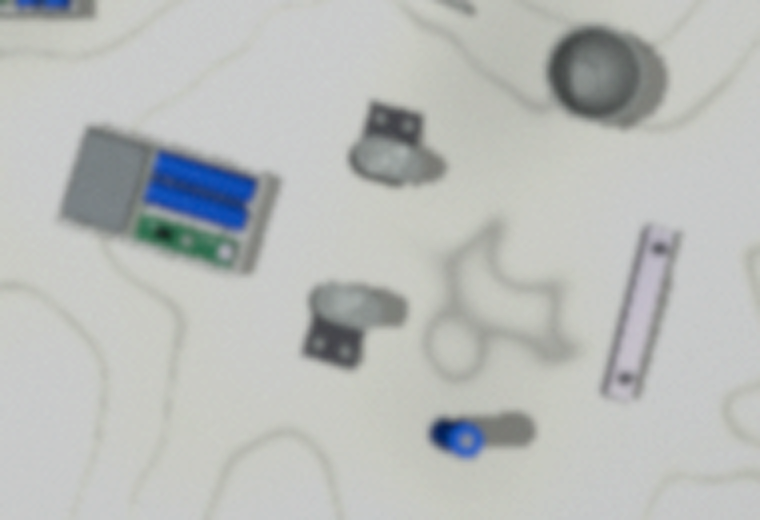

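The crop shows the bank's corners at about (60,220), (90,125), (280,177) and (250,272). The block tops are near (387,158) and (347,303). The bar's near face runs from (645,225) to (602,394).

```bash
python3 - <<'E'
from h import *
f='pics/top0.png'
U=lambda L:[(295+(x+.5)/4-.5,170+(y+.5)/4-.5) for x,y in L]
b=ray(f,U([(60,220),(90,125),(280,177),(250,272)]),.018)
print('bank',b.round(4).tolist(),[np.linalg.norm(b[i]-b[i-1]).round(4) for i in range(4)])
c=b.mean(0);d=(b[2]+b[3]-b[0]-b[1])[:2];print('c',c.round(4),'yaw',np.degrees(np.arctan2(d[1],d[0])))
s=ray(f,U([(645,225),(602,394),(681,230),(638,400)]),.016); print('stop',s.round(4).tolist(),np.linalg.norm(s[0]-s[1]),np.linalg.norm(s[2]-s[3]),np.linalg.norm(s[2]-s[0]))
e=(s[0]-s[1]+s[2]-s[3])[:2];n=np.array([e[1],-e[0]])/np.linalg.norm(e);print('gauge yaw(stop)',np.degrees(np.arctan2(n[1],n[0])))
k=ray(f,U([(387,158),(347,303)]),.030);e=(k[0]-k[1])[:2];m=np.array([e[1],-e[0]])/np.linalg.norm(e)
print('blocks',k.round(4).tolist(),np.linalg.norm(e),'(95)',np.degrees(np.arctan2(m[1],m[0])))
o=k.mean(0)[:2];sf=(s[0]+s[1])[:2]/2; v=sf-o;print('o',o,'stopmid',sf,np.linalg.norm(v),'(170)',np.degrees(np.arctan2(v[1],v[0])))
cell=ray(f,U([(466,440)]),.07);cup=ray(f,U([(595,73)]),.035);print('cell',cell,'cup',cup)
from scipy.spatial.transform import Rotation as R
print(R.from_quat(readout.sense()['eef_rot']).as_matrix().round(3))
E
```

```text
bank [[0.5436, 0.1838, 0.018], [0.6042, 0.1662, 0.018], [0.5734, 0.0458, 0.018], [0.5133, 0.064, 0.018]] [np.float64(0.1236), np.float64(0.0631), np.float64(0.1243), np.float64(0.0628)]
c [0.5586 0.115  0.018 ] yaw -104.2817942081861
stop [[0.5476, -0.1835, 0.016], [0.442, -0.1553, 0.016], [0.5449, -0.2059, 0.016], [0.4388, -0.1775, 0.016]] 0.10930341366833496 0.10987027019450536 0.022612648404028483
gauge yaw(stop) -104.97113875079337
blocks [[0.5854, -0.0197, 0.03], [0.4949, 0.0048, 0.03]] 0.09376240294514585 (95) -105.15491318787771
o [ 0.54015616 -0.00742854] stopmid [ 0.49479626 -0.16938217] 0.16818590392951885 (170) -105.64647191758058
cell [[ 0.41519068 -0.06032104  0.07      ]] cup [[ 0.64051571 -0.14815414  0.035     ]]
[[ 0.438 -0.001  0.899]
 [-0.899  0.002  0.438]
 [-0.002 -1.     0.   ]]
```

```bash
python3 -m inch '[[[0,0,0],[0,0.143,0],135],[[0,0,0],[0,0.143,0],135],[[0,0,0],[0,0.143,0],135],[[0,0,0],[0,0.143,0],135],[[0,0,0],[0,0.143,0],135],[[-48.5,0,2.2],[0,0,0],135],[[-48.5,0,2.2],[0,0,0],135],[[-48.5,0,2.2],[0,0,0],135],[[-48.5,0,2.2],[0,0,0],135],[[-48.5,0,2.2],[0,0,0],135],[[-48.5,0,2.2],[0,0,0],135],[[-48.5,0,2.2],[0,0,0],135],[[-48.5,0,2.2],[0,0,0],135],[[-48.5,0,2.2],[0,0,0],135],[[-48.5,0,2.2],[0,0,0],135],[[-48.5,0,2.2],[0,0,0],135],[[-48.5,0,2.2],[0,0,0],135],[[-48.5,0,2.2],[0,0,0],135],[[-48.5,0,2.2],[0,0,0],135],[[-48.5,0,2.2],[0,0,0],135]]'
cat > st.py <<'E'
from h import *
from scipy.spatial.transform import Rotation as R
s=readout.sense();M=R.from_quat(s['eef_rot']).as_matrix()
print('t',s['t'],'tcp',s['tool_pos'].round(4),'F',s['ft_force'].round(1),'gap',round(s['finger_gap'],3));print(M.round(3).tolist(),'yawx',np.degrees(np.arctan2(M[1,0],M[0,0])).round(2),'q',s['joint_pos'].round(2))
E
python3 st.py; python3 -c "
from h import *
grab('wrist','pics/w1.png')"
```

```text
t: 2.6
tool_pos: [0.4937, 0.1342, 0.231]
eef_rot: [-0.431, 0.561, -0.561, 0.431]
ft_force: [0.8, -0.7, 0.4]
finger_gap: 0.47
t 2.6 tcp [0.4937 0.1342 0.231 ] F [ 0.8 -0.7  0.4] gap 0.47
[[-0.258, -0.0, 0.966], [-0.966, -0.0, -0.258], [0.0, -1.0, -0.0]] yawx -104.95 q [ 0.11 -0.05  1.82 -0.    1.38  1.94]
```

View pics/w1.png

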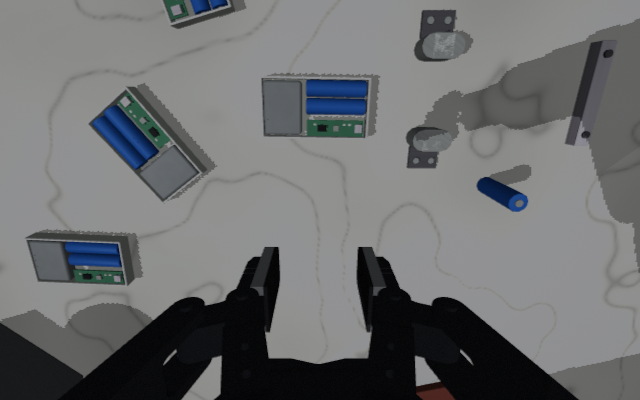

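The wrist view shows the bank's corners near (263,76), (370,77), (368,138) and (263,137). The block tops are at (445,44) and (430,140), and the bar's near face runs from (589,42) to (567,143). The fingers hang clear, below the bank in the image.

```bash
python3 - <<'E'
from h import *
f='pics/w1.png'
I=cv2.imread(f)
c=cv2.resize(I[0:160,250:630],None,fx=2.1,fy=2.1,interpolation=cv2.INTER_CUBIC); cv2.imwrite('pics/w1c.png',cv2.convertScaleAbs(c,alpha=1.6))
b=ray(f,[(263,137),(263,76),(370,77),(368,138)],.018)
print('bank',b.round(4).tolist(),[np.linalg.norm(b[i]-b[i-1]).round(4) for i in range(4)])
c=b.mean(0);d=(b[2]+b[3]-b[0]-b[1])[:2];print('c',c.round(4),'yaw',np.degrees(np.arctan2(d[1],d[0])))
s=ray(f,[(589,42),(567,143)],.016);e=(s[0]-s[1])[:2];print('stop',s.round(4).tolist(),np.linalg.norm(e),'yaw',np.degrees(np.arctan2(-e[0],e[1])))
k=ray(f,[(445,44),(432,139)],.03);e=(k[0]-k[1])[:2];print('blocks',k.round(4).tolist(),np.linalg.norm(e),np.degrees(np.arctan2(-e[0],e[1])))
E
```

```text
bank [[0.5445, 0.1861, 0.018], [0.606, 0.1659, 0.018], [0.5755, 0.0554, 0.018], [0.5126, 0.0708, 0.018]] [np.float64(0.1196), np.float64(0.0647), np.float64(0.1147), np.float64(0.0648)]
c [0.5596 0.1196 0.018 ] yaw -105.42009109144105
stop [[0.5502, -0.1727, 0.016], [0.4477, -0.1498, 0.016]] 0.10495714058156069 yaw -102.56859037266253
blocks [[0.5864, -0.0217, 0.03], [0.4955, 0.0043, 0.03]] 0.09456742943276278 -105.99551361577525
```

View pics/w1c.png

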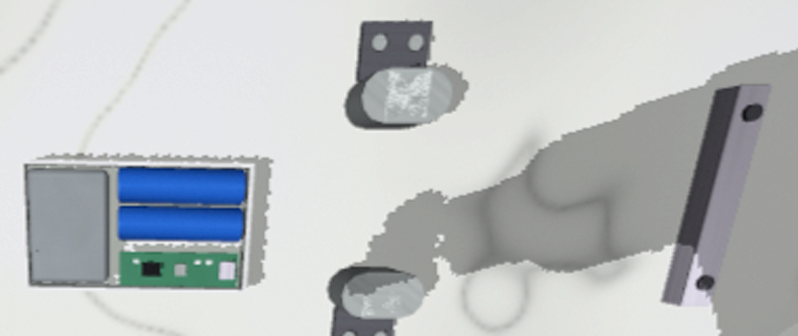

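```bash
python3 - <<'E'
from h import *
f='pics/w1.png'
U=lambda L:[(250+x/2.1,y/2.1) for x,y in L]
yaw=lambda e:np.degrees(np.arctan2(-e[0],e[1])).round(2)
b=ray(f,U([(28,287),(24,165),(254,165),(242,289)]),.018)
print('bank',b.round(4).tolist(),[np.linalg.norm(b[i]-b[i-1]).round(4) for i in range(4)])
c=b.mean(0);d=(b[2]+b[3]-b[0]-b[1])[:2];print('c',c.round(4),'yaw',np.degrees(np.arctan2(d[1],d[0])))
for z,L in((.016,[(739,88),(688,303)]),(0,[(715,92),(663,300)])):
    s=ray(f,U(L),z);e=(s[0]-s[1])[:2];print('stop',s.round(4).tolist(),np.linalg.norm(e),'yaw',yaw(e))
k=ray(f,U([(413,95),(383,296)]),.03);e=(k[0]-k[1])[:2];print('blocks',k.round(4).tolist(),np.linalg.norm(e),yaw(e))
o=k.mean(0)[:2];g=np.radians(-105.1);G=np.array([[np.cos(g),np.sin(g)],[-np.sin(g),np.cos(g)]])
for p in(c[:2],s.mean(0)[:2]): print('in gauge',(G@(p-o)*1000).round(1))
print(np.load('pics/w1.npz')['P'].round(3))
E
```

```text
bank [[0.5447, 0.1856, 0.018], [0.604, 0.1684, 0.018], [0.5737, 0.0547, 0.018], [0.5138, 0.0738, 0.018]] [np.float64(0.116), np.float64(0.0617), np.float64(0.1176), np.float64(0.0628)]
c [0.5591 0.1206 0.018 ] yaw -105.16339104017807
stop [[0.5468, -0.1857, 0.016], [0.443, -0.1616, 0.016]] 0.10649409754722518 yaw -103.03
stop [[0.5468, -0.1871, 0.0], [0.4426, -0.1601, 0.0]] 0.1076191501379628 yaw -104.5
blocks [[0.5848, -0.0232, 0.03], [0.4932, 0.0042, 0.03]] 0.09561055273934484 -106.67
in gauge [-130.8  -14.5]
in gauge [170.   0.]
[[-0.257  0.915  0.311  0.574]
 [-0.966 -0.244 -0.082  0.114]
 [ 0.    -0.321  0.947  0.373]
 [ 0.     0.     0.     1.   ]]
```

```bash
python3 -m inch '[[[-1,45,0],[0,0,0],135],[[-1,45,0],[0,0,0],135],[[-1,45,0],[0,0,0],135],[[0,40,0],[0,0,0],135],[[0,30,0],[0,0,0],135],[[0,15,0],[0,0,0],135],[[0,6,0],[0,0,0],135],[[0,0,0],[0,0,0],135],[[0,0,5],[0,0,0],135],[[0,0,5],[0,0,0],135],[[0,0,5],[0,0,0],135],[[0,0,3],[0,0,0],135],[[0,0,3],[0,0,0],135],[[0,0,3],[0,0,0],135],[[0,0,3],[0,0,0],135],[[0,0,0],[0,0,0],135]]'
python3 st.py; python3 -c "
from h import *
grab('wrist','pics/w2.png');grab('top','pics/t2.png')
a=cv2.imread('pics/t2.png')[170:300,295:485]
a=cv2.convertScaleAbs(cv2.resize(a,None,fx=4,fy=4,interpolation=2),alpha=1.7)
cv2.imwrite('pics/t2c.png',a)"
```

```text
t: 4.65
tool_pos: [0.5206, 0.1284, 0.0051]
eef_rot: [-0.431, 0.561, -0.561, 0.431]
ft_force: [-0.7, 0.4, 0.4]
finger_gap: 0.469
t 4.65 tcp [0.5206 0.1284 0.0051] F [-0.7  0.4  0.4] gap 0.469
[[-0.258, -0.0, 0.966], [-0.966, -0.0, -0.258], [0.0, -1.0, -0.0]] yawx -104.97 q [ 0.09  0.29  1.91 -0.    0.94  1.93]
```

View pics/w2.png

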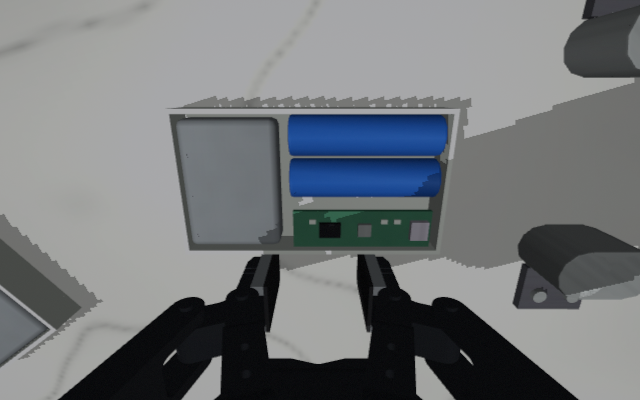

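The bank's top corners are now at (189,250), (437,250), (459,108) and (168,109). The fingertips sit just below its near edge, so contact is just made or about to be.

```bash
python3 - <<'E'
from h import *
f='pics/w2.png'
o=np.array([.539,-.0095]);g=np.radians(-105.1);G=np.array([[np.cos(g),np.sin(g)],[-np.sin(g),np.cos(g)]])
b=ray(f,[(189,250),(168,109),(459,108),(437,250)],.018)
print((((b[:,:2]-o)@G.T)*1000).round(1).tolist(), 'c',(G@(b.mean(0)[:2]-o)*1000).round(1))
print('tcp',G@(readout.sense()['tool_pos'][:2]-o)*1000)
E
```

```text
[[-189.7, -40.9], [-189.9, 22.7], [-72.7, 23.5], [-73.4, -40.5]] c [-131.4   -8.8]
tcp [-128.42017904  -53.70344824]
```

```bash
python3 -m inch '[[[0,0,3],[0,0,0],135],[[0,0,3],[0,0,0],135],[[0,0,3],[0,0,0],135],[[0,0,0],[0,0,0],135],[[0,0,-10],[0,0,0],135],[[0,0,-20],[0,0,0],135],[[0,-40,0],[0,0,0],135],[[0,-50,0],[0,0,0],135],[[-20,-50,0],[0,0,0],135],[[0,0,0],[0,0,0],135]]'
python3 -c "
from h import *
grab('wrist','pics/w3.png');grab('top','pics/t3.png')
cv2.imwrite('pics/w3c.png',cv2.convertScaleAbs(cv2.resize(cv2.imread('pics/w3.png')[0:240],(800,300),interpolation=2),alpha=1.4))"; python3 st.py
```

```text
t: 6.0
tool_pos: [0.5089, 0.1548, 0.1508]
eef_rot: [0.428, -0.559, 0.562, -0.434]
ft_force: [0.1, 0.3, -0.3]
finger_gap: 0.468
t 6.1 tcp [0.5054 0.1535 0.1457] F [-0.5  0.4 -0.8] gap 0.465
[[-0.258, 0.001, 0.966], [-0.966, 0.0, -0.258], [-0.0, -1.0, 0.001]] yawx -104.92 q [ 0.15  0.07  1.86 -0.    1.21  1.98]
```

View pics/w3c.png

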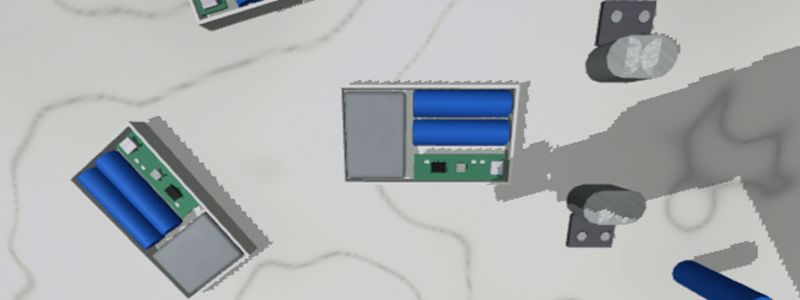

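The bank's corners in this crop are at (346,182), (342,88), (521,88) and (510,182). The block tops are at (642,58) and (613,205).

```bash
cat >> h.py <<'E'
o=np.array([.539,-.0095]);g=np.radians(-105.1);G=np.array([[np.cos(g),np.sin(g)],[-np.sin(g),np.cos(g)]])
def gz(f,uv,z): return ((ray(f,uv,z)[:,:2]-o)@G.T*1000).round(1)
E
python3 - <<'E'
from h import *
f='pics/w3.png'; U=lambda L:np.array(L)/1.25
b=gz(f,U([(346,182),(342,88),(521,88),(510,182)]),.018);d=b[2]+b[3]-b[0]-b[1]
print(b.tolist(),b.mean(0),np.degrees(np.arctan2(d[1],d[0])))
print('blocks',gz(f,U([(642,58),(613,205)]),.03).tolist())
print('tcp',G@(readout.sense()['tool_pos'][:2]-o)*1000)
I=cv2.imread('pics/t3.png')[170:300,295:485]
E
```

```text
[[-189.0, -32.1], [-189.4, 30.0], [-70.9, 30.5], [-72.2, -31.5]] [-130.375   -0.775] 0.26784912171911757
blocks [[-1.5, 47.0], [-2.9, -45.2]]
tcp [-148.6344536   -74.93371382]
```

```bash
python3 -m inch '[[[0,0,0],[0,-0.1745,0],177],[[0,0,0],[0,-0.1745,0],177],[[0,0,0],[0,-0.1745,0],177],[[0,0,0],[0,-0.1745,0],177],[[0,0,0],[0,-0.1745,0],177],[[0,0,0],[0,-0.1745,0],177],[[0,0,0],[0,-0.1745,0],177],[[0,0,0],[0,-0.1745,0],177],[[0,0,0],[0,-0.1745,0],177],[[19,0,19],[0,0,0],177],[[19,0,19],[0,0,0],177],[[19,0,19],[0,0,0],177],[[18,0,19],[0,0,0],177],[[0,0,0],[0,0,0],177]]'
python3 st.py; python3 -c "
from h import *
print('tcp',G@(readout.sense()['tool_pos'][:2]-o)*1000)"
```

```text
t: 7.85
tool_pos: [0.5969, 0.2072, 0.1427]
eef_rot: [0.702, -0.093, 0.091, -0.701]
ft_force: [-0.0, 0.7, -0.4]
finger_gap: 0.304
t 7.85 tcp [0.5969 0.2072 0.1427] F [-0.   0.7 -0.4] gap 0.304
[[0.966, -0.003, 0.258], [-0.258, -0.001, 0.966], [-0.003, -1.0, -0.002]] yawx -14.97 q [ 0.21  0.31  1.59 -0.    1.25  0.47]
tcp [-224.31695468   -0.54277376]
```

```bash
python3 -m inch '[[[0,40,0],[0,0,0],177],[[0,40,0],[0,0,0],177],[[0,35,0],[0,0,0],177],[[0,17,0],[0,0,0],177],[[0,6,0],[0,0,0],177],[[0,0,0],[0,0,0],177],[[0,0,-6],[0,0,0],177],[[0,0,-6],[0,0,0],177],[[0,0,-5],[0,0,0],177],[[0,0,-5],[0,0,0],177],[[0.2,0,-5],[0,0,0],177],[[0.2,0,-5],[0,0,0],177],[[0.2,0,-5],[0,0,0],177],[[0.2,0,-5],[0,0,0],177],[[0.2,0,-5],[0,0,0],177],[[0.2,0,-5],[0,0,0],177],[[0.2,0,-5],[0,0,0],177],[[0,0,-4],[0,0,0],177],[[0,0,0],[0,0,0],177]]'
python3 st.py; python3 -c "
from h import *
print('tcp',G@(readout.sense()['tool_pos'][:2]-o)*1000)
grab('wrist','pics/w4.png');grab('top','pics/t4.png')
a=cv2.imread('pics/t4.png')[170:300,295:485]
a=cv2.convertScaleAbs(cv2.resize(a,(570,390),interpolation=2),alpha=1.7)
w=cv2.resize(cv2.imread('pics/w4.png'),(320,200))
cv2.imwrite('pics/t4c.png',cv2.vconcat([a,cv2.copyMakeBorder(w,0,0,0,250,0)]))"
```

```text
t: 10.22
tool_pos: [0.5827, 0.1473, 0.007]
eef_rot: [0.701, -0.093, 0.092, -0.701]
ft_force: [0.8, 0.7, -0.2]
finger_gap: 0.305
t 10.225 tcp [0.5827 0.1473 0.007 ] F [ 0.8  0.7 -0.2] gap 0.305
[[0.966, -0.001, 0.259], [-0.259, -0.001, 0.966], [-0.001, -1.0, -0.001]] yawx -15.0 q [ 0.12  0.42  1.73 -0.    0.99  0.38]
tcp [-162.72274627    1.35990662]
```

View pics/t4c.png

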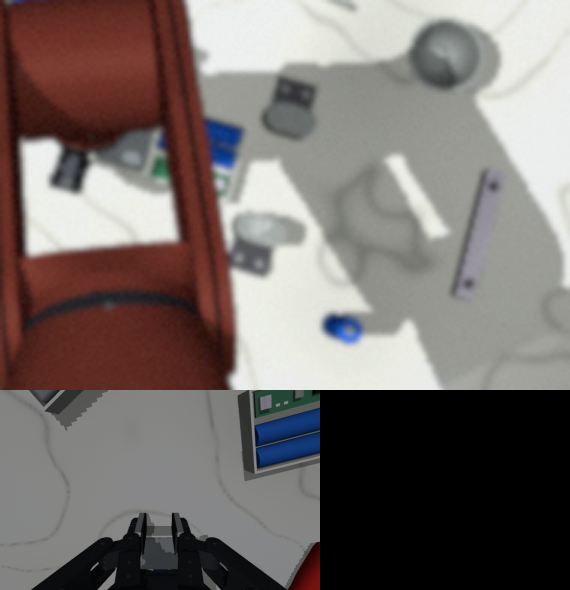

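The top view shows the bank's front edge at about (241,164) in the crop, centred on the gap. The block tops are at (290,117) and (262,227). The wrist camera looks backwards here.

```bash
python3 -m inch '[[[0,0,-5],[0,0,0],177],[[0,0,-5],[0,0,0],177],[[0,0,-5],[0,0,0],177],[[0,0,-5],[0,0,0],177],[[0,0,-5],[0,0,0],177],[[0,0,-5],[0,0,0],177]]'
python3 -m inch '[[[0,0,-5],[0,0,0],177],[[0,0,-5],[0,0,0],177],[[0,0,-5],[0,0,0],177],[[0,0,-5],[0,0,0],177],[[0,0,-5],[0,0,0],177],[[0,0,-5],[0,0,0],177]]'
python3 st.py; python3 -c "
from h import *
print('tcp',G@(readout.sense()['tool_pos'][:2]-o)*1000)
grab('side','pics/s5.png');grab('top','pics/t5.png')
a=cv2.imread('pics/t5.png')[170:300,295:485]
a=cv2.convertScaleAbs(cv2.resize(a,(570,390),interpolation=2),alpha=1.7)
w=cv2.resize(cv2.imread('pics/s5.png')[110:250,260:460],(285,200),interpolation=2)
cv2.imwrite('pics/t5c.png',cv2.vconcat([a,cv2.copyMakeBorder(w,0,0,0,285,0)]))"
```

```text
t: 11.08
tool_pos: [0.5753, 0.1186, 0.0074]
eef_rot: [-0.701, 0.092, -0.092, 0.701]
ft_force: [0.1, 1.0, -0.5]
finger_gap: 0.304
t: 11.82
tool_pos: [0.5676, 0.0897, 0.0073]
eef_rot: [-0.701, 0.092, -0.092, 0.701]
ft_force: [1.3, 2.2, -0.3]
finger_gap: 0.309
t 11.825 tcp [0.5676 0.0897 0.0073] F [ 1.3  2.2 -0.3] gap 0.309
[[0.966, 0.0, 0.258], [-0.258, 0.0, 0.966], [0.0, -1.0, 0.0]] yawx -14.98 q [0.02 0.37 1.81 0.   0.97 0.28]
tcp [-103.22653489    1.73694144]
```

View pics/t5c.png

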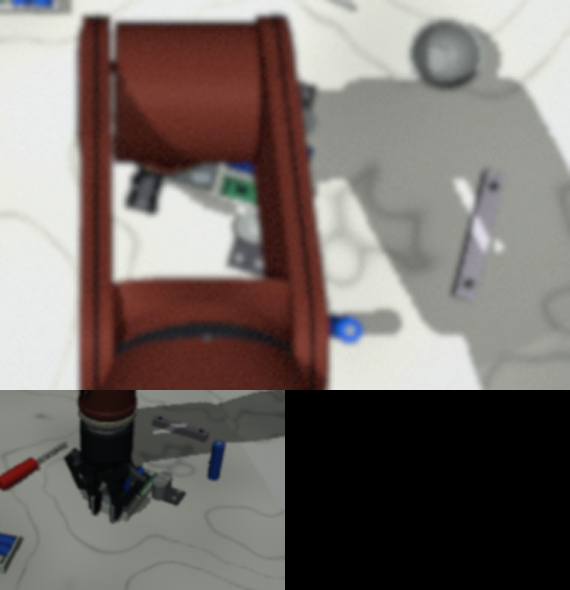

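The top view shows the bank entering the gap, largely hidden by the arm. The blocks, cell and bar look unmoved, and the force is only about 2 N.

```bash
python3 -m inch '[[[0,0,-5],[0,0,0],177],[[0,0,-5],[0,0,0],177],[[0,0,-5],[0,0,0],177],[[0,0,-5],[0,0,0],177],[[0,0,-5],[0,0,0],177],[[0,0,-5],[0,0,0],177]]'
python3 -m inch '[[[0,0,-5],[0,0,0],177],[[0,0,-5],[0,0,0],177],[[0,0,-5],[0,0,0],177],[[0,0,-5],[0,0,0],177],[[0,0,-5],[0,0,0],177]]'
python3 -c "
from h import *
print('tcp',G@(readout.sense()['tool_pos'][:2]-o)*1000)
grab('side','pics/s6.png')
w=cv2.resize(cv2.imread('pics/s6.png')[110:230,270:430],(800,600),interpolation=2)
cv2.imwrite('pics/s6c.png',cv2.convertScaleAbs(w,alpha=2.2))"
```

```text
t: 12.68
tool_pos: [0.5599, 0.0607, 0.0074]
eef_rot: [-0.701, 0.092, -0.092, 0.701]
ft_force: [-0.0, 2.5, 0.5]
finger_gap: 0.308
t: 13.3
tool_pos: [0.5534, 0.0366, 0.0074]
eef_rot: [-0.701, 0.092, -0.092, 0.701]
ft_force: [0.5, 3.1, 2.9]
finger_gap: 0.307
tcp [-48.25776537   1.91478275]
```

View pics/s6c.png

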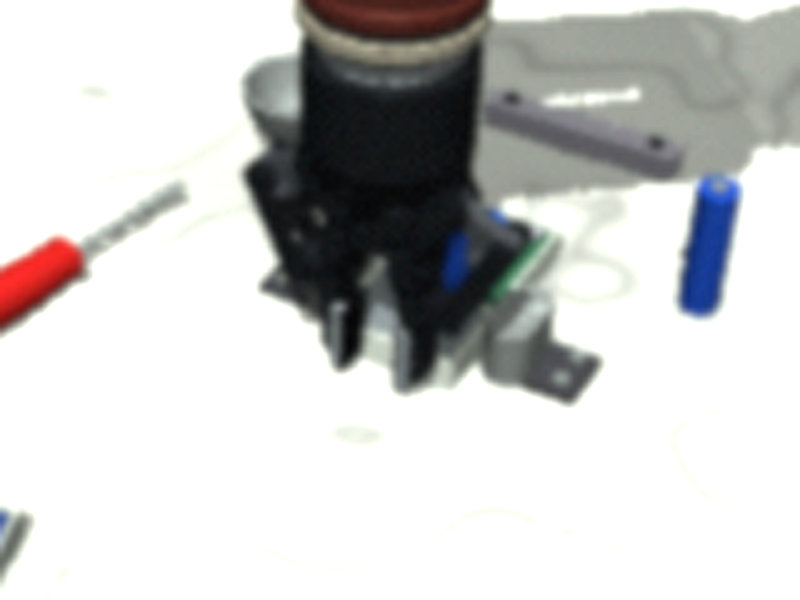

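The side view shows the bank in the gap with its back wall against both fingers. The linkages slope outward, about 45 mm or more above the fingertips, so they clear the 30 mm blocks. The cell and screwdriver are untouched.

```bash
python3 -m inch '[[[-0.2,0,-5],[0,0,0],177],[[-0.2,0,-5],[0,0,0],177],[[-0.2,0,-5],[0,0,0],177],[[-0.2,0,-5],[0,0,0],177],[[-0.2,0,-5],[0,0,0],177]]'
python3 -m inch '[[[0,0,-5],[0,0,0],177],[[0,0,-5],[0,0,0],177],[[0,0,-5],[0,0,0],177],[[0,0,-5],[0,0,0],177],[[0,0,-5],[0,0,0],177]]'
python3 -m inch '[[[0,0,-5],[0,0,0],177],[[0,0,-5],[0,0,0],177],[[0,0,-5],[0,0,0],177],[[0,0,-5],[0,0,0],177],[[0,0,0],[0,0,0],177]]'
python3 -c "
from h import *
print('tcp',G@(readout.sense()['tool_pos'][:2]-o)*1000)"
```

```text
t: 13.98
tool_pos: [0.5458, 0.0127, 0.0073]
eef_rot: [0.701, -0.092, 0.092, -0.701]
ft_force: [0.5, 2.0, 2.0]
finger_gap: 0.306
t: 14.6
tool_pos: [0.5394, -0.0115, 0.0073]
eef_rot: [-0.701, 0.092, -0.092, 0.701]
ft_force: [0.5, 2.7, 0.8]
finger_gap: 0.306
t: 15.22
tool_pos: [0.534, -0.0311, 0.0072]
eef_rot: [0.701, -0.092, 0.092, -0.701]
ft_force: [-0.2, 0.8, 0.8]
finger_gap: 0.303
tcp [22.18234012  0.83243607]
```

Roughly 15 mm remain. I'll go slowly and watch for contact force.

```bash
python3 -m inch '[[[0,0,-3],[0,0,0],177],[[0,0,-3],[0,0,0],177],[[0,0,-3],[0,0,0],177],[[0,0,-1],[0,0,0],177],[[0,0,0],[0,0,0],177]]'
for i in 1 ; do python3 -m inch '[[[0,0,-1],[0,0,0],177],[[0,0,-1],[0,0,0],177]]'; python3 -m inch '[[[0,0,-1],[0,0,0],177],[[0,0,0],[0,0,0],177]]'; done
python3 -c "
from h import *
print('tcp',G@(readout.sense()['tool_pos'][:2]-o)*1000)"
```

```text
t: 15.85
tool_pos: [0.5317, -0.0404, 0.0073]
eef_rot: [0.701, -0.092, 0.092, -0.701]
ft_force: [-0.2, 0.2, 0.4]
finger_gap: 0.308
t: 16.1
tool_pos: [0.5313, -0.042, 0.0073]
eef_rot: [-0.701, 0.092, -0.092, 0.701]
ft_force: [0.5, 1.1, -1.1]
finger_gap: 0.308
t: 16.35
tool_pos: [0.531, -0.0431, 0.0073]
eef_rot: [0.701, -0.092, 0.092, -0.701]
ft_force: [0.3, 1.3, -0.4]
finger_gap: 0.303
tcp [34.56458148  1.01260694]
```

```bash
python3 -m inch '[[[0,0,-1],[0,0,0],177],[[0,0,-1],[0,0,0],177]]';python3 -m inch '[[[0,0,-1],[0,0,0],177],[[0,0,-0.5],[0,0,0],177]]'; python3 -m inch '[[[0,0,-0.5],[0,0,0],177],[[0,0,-0.5],[0,0,0],177]]'
python3 -c "
from h import *
print('tcp',G@(readout.sense()['tool_pos'][:2]-o)*1000)"
```

```text
t: 16.6
tool_pos: [0.5305, -0.045, 0.0073]
eef_rot: [-0.701, 0.092, -0.092, 0.701]
ft_force: [0.9, 1.2, -1.0]
finger_gap: 0.309
t: 16.85
tool_pos: [0.5301, -0.0465, 0.0073]
eef_rot: [-0.701, 0.092, -0.092, 0.701]
ft_force: [0.8, 0.9, -0.8]
finger_gap: 0.309
t: 17.1
tool_pos: [0.5301, -0.0469, 0.0073]
eef_rot: [-0.701, 0.092, -0.092, 0.701]
ft_force: [2.4, 5.3, -1.2]
finger_gap: 0.306
tcp [38.48448188  1.1216345 ]
```

```bash
python3 -m inch '[[[0,0,-0.5],[0,0,0],177],[[0,0,-0.5],[0,0,0],177]]';python3 -m inch '[[[0,0,-0.5],[0,0,0],177],[[0,0,0],[0,0,0],177]]'
python3 -c "
from h import *
s=readout.sense();print('tcp',G@(s['tool_pos'][:2]-o)*1000,s['ft_force'],s['ft_torque'])"
```

```text
t: 17.35
tool_pos: [0.5301, -0.0471, 0.0074]
eef_rot: [-0.7, 0.092, -0.093, 0.702]
ft_force: [4.0, 9.5, -1.0]
finger_gap: 0.306
t: 17.6
tool_pos: [0.5301, -0.047, 0.0074]
eef_rot: [-0.7, 0.092, -0.093, 0.702]
ft_force: [2.9, 9.3, -1.5]
finger_gap: 0.305
tcp [38.55223093  1.23019816] [ 2.90004661  9.34375104 -1.45161599] [ 1.7080946  -0.60628502 -0.05351164]
```

```bash
python3 -m inch '[[[0,0,2],[0,0,0],177],[[0,0,5],[0,0,0],177],[[0,0,10],[0,0,0],177],[[0,-20,0],[0,0,0],177],[[0,-40,0],[0,0,0],177],[[0,-50,0],[0,0,0],177],[[0,-50,0],[0,0,0],177],[[0,0,40],[0,0,0],177],[[0,0,45],[0,0,0],177],[[0,0,45],[0,0,0],177],[[0,0,45],[0,0,0],177],[[0,0,45],[0,0,0],177],[[0,0,40],[0,0,0],177],[[0,0,0],[0,0,0],177]]'
python3 -c "
from h import *
grab('side','pics/s7.png');grab('top','pics/t7.png')
a=cv2.imread('pics/t7.png')[165:300,345:485]
a=cv2.convertScaleAbs(cv2.resize(a,(400,386),interpolation=2),alpha=1.7)
w=cv2.convertScaleAbs(cv2.resize(cv2.imread('pics/s7.png')[100:230,280:440],(400,386),interpolation=2),alpha=1.7)
cv2.imwrite('pics/t7c.png',cv2.hconcat([a,w]))"
```

```text
t: 19.35
tool_pos: [0.601, 0.2217, 0.1671]
eef_rot: [-0.701, 0.091, -0.091, 0.701]
ft_force: [-0.5, -1.0, -0.3]
finger_gap: 0.303
```

View pics/t7c.png

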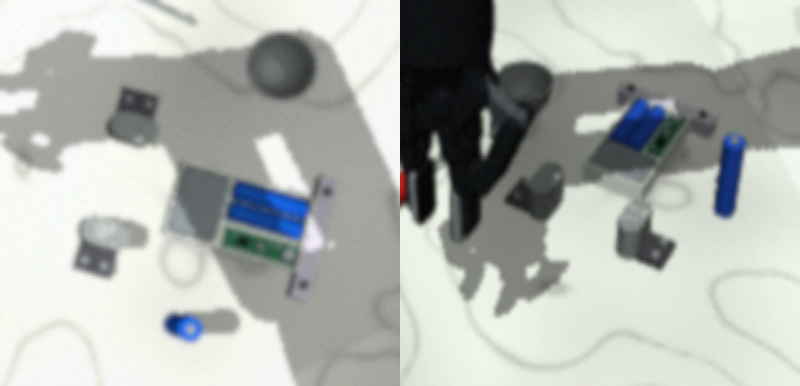

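In the last picture the bank lies flush against the bar. Its back edge runs (185,163) to (164,234), a slope of 0.296, against 0.286 for the bar, so they agree to about 0.5°. The cell, cup and screwdriver are in place and the gripper is clear.

```bash
python3 -c "
from rig import env
print(env.hand_in())"
```

```text
the job is handed in; nothing more can be done
None
```

The power bank went through the gauge and now rests against the stop bar. I handed the job in at about 19.5 s of the 72 s allowed.

- **Pushing:** I first pushed the bank about 14 mm sideways with two spread fingertips to line it up with the gap. I then pushed it from behind along the gauge axis until it met the bar. It was never gripped or lifted.
- **Fit:** The push force I read in the gap was about 2–3 N, with no sign of jamming.
- **Contact at the stop:** The force rose to about 10 N with the tool at 38.5 mm along the gauge, against 38 mm expected, and the tool stopped advancing. I then let go and moved clear.
- **Last views (top and side):** The bank's front is flush with the bar and square to within about 0.5°, measured by eye from one picture. The spare cell is upright, and the cup and screwdriver look unmoved.
- **Disagreements:** My early estimates of the gauge's angle differed by 2–3° (about −103° to −106.7°). I used −105.1°, which matched the line from mid-gap to the bar. Just before the push from behind, the pictures put the bank about 1.7 mm off the gap's centre, so I let it drift back while pushing.

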